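# Home the syringe pump and zero it with its sunken key

## Robot

A 6-joint arm with a two-finger parallel gripper is mounted at the origin on the work surface. World frame = base frame: x ahead of the robot, y to its left, z up, the work surface at z = 0. Lengths are in m, angles in rad, forces in N, time in s.
With the tool pointing down it reaches from about 0.275 to 0.75 m from the base axis. Payload 10.2 kg.
Tool frame: the origin (TCP) lies at the very end of the fingers, on their centre line; the grasp point (between the pads) lies 19 mm behind it; x points along the fingers, y is the direction in which the jaws open and shut, and the axes are right-handed (so a half turn about x gives the same grasp; the last joint's range is limited). The gripper opens to 88 mm and grips with 3 to 60 N. Pads are 18 mm wide; open, the fingers measure 123 mm over their backs; the gripper's body (75 mm by 187 mm) begins 45 mm behind the grasp point.
Start: joints at [-1.411, 0.313, 1.498, -0, 1.331, -0.223], TCP at [0.196, -0.487, 0.212] pointing down, gripper open.
Joint ranges: [-2.94, 2.94], [-0.97, 2.17], [0.19, 2.56], [-1.23, 4.37], [0.02, 3.11], [-2.88, 2.88]. Speed limits (rad/s): [2.39, 2.39, 3.01, 3.14, 3.14, 3.14].

## Interface

Orientations are given as [roll, pitch, yaw] about the fixed x, y, z axes, in that order (R = Rz(yaw) Ry(pitch) Rx(roll)).
In Python, from rig import get_obs, viewer, job, models gives the robot as it stands.
- The arm moves only by the shell command python3 -m jog 'ROWS'. ROWS is JSON, one flat list of numbers, 7 for each row, row after row: the shift along the tool's x, y, z in m, then the turn, a rotation vector about the tool's x, y, z in units of 5 degrees (1.0 is 5 degrees), then the finger opening in m, from 0 to 0.0881. A call has 1 to 20 rows; each row shifts and turns the commanded pose from where the row before left it, along the tool's axes as they then stand; what a row does not reach is not made up. A row lasts 1/12 s, in which the tool goes at most 41.7 mm and 7.16 degrees, less where a joint would pass 70% of its speed; a pose out of reach is approached as far as the arm can. A call is refused whole if a number of a shift passes 0.0417 or a number of a turn 1, either way. A call with a gripper value outside its range is refused whole. The fingers move at their own pace and stop on an object; the grip force is fixed at half the most. Time passes only in rows, so rows that do not move let the fingers close. It gives the time, the measured TCP pose, the force and the opening at its end, in the units of the state.
- get_obs(): the state, without advancing time (a new reading comes with each control period).
- viewer.grab_frame(name): name is "scene" or "top" or "wrist"; returns a dict with "pixels" (400x640x3 uint8, red, green, blue), "fovy" (degrees; the focal length in pixels is half the picture's height over the tangent of half this angle, whatever the lens; pixels are square), "cx", "cy" (the principal point, pixels), "R" (3x3) and "t" (3): a world point X has camera coordinates R X + t; the wrist camera has in their place "T_tool_cam" (4x4, takes a point from camera to tool coordinates, whose origin is the TCP and whose axes are the tool frame's). Camera axes: x right, y down, z forward; pixel columns grow to the right and rows downward; lengths in m; the calibration is good to about 2 mm. The wrist camera is an equidistant fisheye: a pixel r from the principal point sees the ray r / f radians off the axis. A picture is of the moment at which its call begins: read the wrist's pose just before it. There is no depth.
- job.sign_off(): hands the job in, once; it reports no verdict.
Trained networks look in the newest picture that a camera, given by its name, has taken for a name from the list of things; names that differ only in an ending like _2 or _b are one class to them, and where a whole thing is asked for, a point or a joint stands for the part that bears it (a point fixed in the world has none). Each returns a list of dicts, best first, with "p" (0 to 1); they miss things now and then, are a little off and sometimes report something else, mostly with a low value. They report only what shows in the picture. A call takes as long as a camera call. They do not tell look-alikes from the thing itself.
- models.search_frame(camera, target): "rect" ([left, top, right, bottom] in pixels, round what is visible of it).
- models.pinpoint(camera, target): "at" ([column, row] in pixels: a listed point, or the origin of a listed thing).
The state is a dict: "time": time; "qpos": joint angles; "qvel": joint speeds; "tau": joint torques, N m; "position": TCP position; "eef_rot": TCP orientation; "force": force on the tool from outside, world axes, zero at the start; "moment": the same for the moment, N m; "opening": opening from 0.0 (shut) to 1.0 (fully open).
Only numpy, scipy, OpenCV 4.12 (cv2) and the standard library are available. Lean on these libraries where they do the work, as an engineer would, in place of code of your own. Each camera call takes 0.05 s, during which the arm holds its last target.

## Task

Home and zero the empty syringe pump, using only the fingertips and gripping or lifting nothing. First push the pump's carriage by its blue plate fully home against the stop with the green stripe; then reach down into the well of the green-framed pod, press the green key fully down, keep it down for a good second and a half, let it spring back up and draw clear. Never press the red key, nor the green one before the carriage is home, and leave both pods and everything else on the bench standing where they are.

Things in the scene. Friction and masses are not known exactly. Their poses are not given: they have to be found in the camera images.
- carriage (a joint): how far (m) the pump's carriage stands from home: 0 = against the home stop, up to 0.12 = far away. Slides level with about 1.5 N of friction and stays where it is left.
- pump: empty syringe pump, fixed: white housing 100 mm (its x) by 300 (its y), deck 52 mm above the bench with two rods (look only) up to 63. Origin: centre of its underside. The carriage runs along its y. Home stop, grey with a green stripe, 96 x 30 mm, top at 102 mm: at the +y end, inner face at y = +120. Black cradle, top at 68 mm, at the -y end (y = -150 to -115).
- push_plate (a point): centre of the outer face of the blue upright plate on the carriage's side away from the stop, facing the pump's -y: 96 mm along the pump's x, from 57 to 104 mm above the bench. Axes as the pump's. Push here, towards the pump's +y. The whole carriage (blue plate, aluminium block, black rubber plate towards the stop) is 30 mm thick along y; gripping it between the blue and the black plate is not allowed.
- zero_key (a joint): how far (m) the green zero key is pressed in: 0 = up, 0.006 = fully down. Springs back; 1.5 N starts it, 4.5 N takes it fully down.
- zero_key_top (a point): centre of the top of the green zero key, a disc 28 mm in diameter at the bottom of the well; 46 mm above the bench when up, 24 mm below the mouth of the well.
- purge_key (a joint): the same for the red purge key. Must not be pressed.
- purge_key_top (a point): centre of the top of the red purge key, likewise.
- zero_pod: loose white and grey box, 90 mm (its x) by 66 (its y), 70 high, 0.8 kg, with green band, green frame round its well, green key. Origin: centre of its underside. Square well 44 x 44 mm along the pod's x and y, open above, 36 deep, centred 10 mm to +x of the origin. The pods stand between robot and pump, one to the left, one to the right, either way round.
- purge_pod: the same box with a red band, red frame and red key.
- tube_rack: loose pink rack of six blue-capped tubes, 90 x 150 mm, 84 mm high; origin under its centre. Bystander.
- freezer_box: loose white box with green lid, 134 x 134 mm, 55 mm high; origin under its centre. Bystander.
- vial: loose small vial with orange cap, 26 mm across, 55 mm high, standing between the two pods; origin under its centre. Bystander.
- reagent_bottle: loose bottle with blue cap, 70 mm across, 130 mm high; origin under its centre. Bystander.
- petri_dish: loose clear dish, 90 mm across, 12 mm high; origin under its centre. Bystander.
- marker: loose white marker pen with blue cap, 130 mm long along its x, 15 mm thick; origin under its middle. Bystander.
Things that resemble listed ones, but are neither listed nor needed, are in the scene too. Leave any purple look-alike of the zero_pod alone.

How it is judged:
On the way, in this order (a step that is already met when the one before it is completed fails the run):
1. the carriage is home against its stop (value of joint carriage below 0.004 m), for 0.2 s.
2. with the carriage home, the green zero key is held fully down for a second (value of joint carriage below 0.004 m and value of joint zero_key above 0.0045 m), for 1 s.
At the end, for the whole second after the job is handed in: The carriage is within 4 mm of its home stop, both keys are up (within 1.5 mm), both pods stand upright and at rest within 30 mm of where they began, and every bystander is within 20 mm of where it was (value of joint carriage below 0.004 m and value of joint each of zero_key, purge_key below 0.0015 m and distance of each of zero_pod, purge_pod from where it was at the start of the episode below 0.03 m and angle between each of zero_pod, purge_pod's own z axis and vertical below 0.1 rad and linear speed of each of zero_pod, purge_pod below 0.02 m/s and distance of each of tube_rack, freezer_box, vial, reagent_bottle, petri_dish, marker from where it was at the start of the episode below 0.02 m); the robot touches nothing.
It fails at once if the red purge key is pressed (more than 2 mm) (value of joint purge_key above 0.002 m).
It fails at once if the green key is pressed (more than 2 mm) while the carriage is more than 6 mm from home (value of joint zero_key above 0.002 m and value of joint carriage above 0.006 m).
It fails at once if the carriage is gripped between its blue and black plates (contact force between the fingers and carriage_c0 above 2 N and contact force between the fingers and carriage_c1 above 2 N).
It fails at once if a pod is lifted (12 mm), tipped or pushed more than 30 mm away (height (world z) of any of zero_pod, purge_pod above 0.012 m or angle between any of zero_pod, purge_pod's own z axis and vertical above 0.2 rad or distance of any of zero_pod, purge_pod from where it was at the start of the episode above 0.03 m).
It fails at once if a bystander is moved more than 20 mm or lifted (distance of any of tube_rack, freezer_box, vial, reagent_bottle, petri_dish, marker from where it was at the start of the episode above 0.02 m).
It also fails if it takes over 48 s, if anything falls off the work surface, if the arm or the gripper's body presses on something with over 40 N, if the wrist force passes 120 N, or if a joint passes its speed limit or range.

## Working session

There is one attempt and no reset: what is moved stays moved. The work goes in short steps, Python scripts to look and compute and a shell command to move; the robot and the scene stay as the last step left them, time stands still between calls to the robot, and variables do not carry over. Pictures are saved under pics/ and viewed, and the job is handed in when it is done.

```bash
ls; mkdir -p pics; python3 - <<'E'
from rig import get_obs, viewer, models
import cv2
o=get_obs(); print(o)
for c in ["scene","top","wrist"]:
    f=viewer.grab_frame(c); cv2.imwrite(f"pics/{c}0.png",f["pixels"][:,:,::-1]); print(c,{k:v for k,v in f.items() if k!="pixels"})
    for n in ["pump","push_plate","zero_key_top","purge_key_top","zero_pod","purge_pod","vial"]:
        print(n,[(r["p"],r["at"]) for r in models.pinpoint(c,n)][:4])
E
```

```text
pics
{'time': 0.0, 'qpos': array([-1.41142589e+00,  3.13449288e-01,  1.49842526e+00,  1.98195584e-05,
        1.33102708e+00, -2.23410071e-01]), 'qvel': array([ 5.35203964e-04,  6.23845168e-04,  3.75953878e-04, -1.25326983e-03,
       -7.69940461e-05, -1.13533805e-03]), 'tau': array([-9.46675827e-04, -4.02209723e+01, -2.52269268e+01,  6.94034155e-02,
        3.52428644e-02, -7.96528275e-05]), 'position': array([ 0.1960309 , -0.48672347,  0.21116592]), 'eef_rot': array([-1.80890876,  1.56948721,  1.71545968]), 'force': array([ 0.09167659,  0.98707997, -0.0609457 ]), 'moment': array([ 0.04642491, -0.03454223, -0.00754108]), 'opening': 1.0006817960120071}
scene {'fovy': 52.45937166605597, 'cx': 321.2125682503567, 'cy': 201.603442902633, 'R': array([[-0.63732437,  0.770553  , -0.0081072 ],
       [ 0.662156  ,  0.54222717, -0.51724183],
       [-0.3941663 , -0.33501905, -0.85580089]]), 't': array([ 0.33968713, -0.31303525,  1.40947531])}
pump [(0.88, [284.6, 241.9]), (0.37, [353.8, 336.3]), (0.3, [204.9, 165.3])]
push_plate [(0.86, [277.3, 228.5])]
zero_key_top []
purge_key_top []
zero_p
[... 592 characters left out ...]
 [(0.74, [224.2, 131.1]), (0.58, [411.7, 234.7])]
zero_pod [(0.96, [257.6, 235.8]), (0.75, [239.8, 181.2])]
purge_pod [(0.56, [403.6, 238.3])]
vial [(0.61, [324.3, 245.2])]
wrist {'fovy': 65.70646984690485, 'cx': 322.5651242776348, 'cy': 191.9150848584612, 'T_tool_cam': array([[-2.09114368e-04, -2.80832939e-01,  9.59756644e-01,
        -1.72562253e-01],
       [ 9.99999978e-01, -4.29659778e-05,  2.05310485e-04,
         1.86098359e-04],
       [-1.64210642e-05,  9.59756666e-01,  2.80832942e-01,
        -7.22114745e-02],
       [ 0.00000000e+00,  0.00000000e+00,  0.00000000e+00,
         1.00000000e+00]])}
pump []
push_plate []
zero_key_top []
purge_key_top []
zero_pod []
purge_pod []
vial []
```

View pics/top0.png

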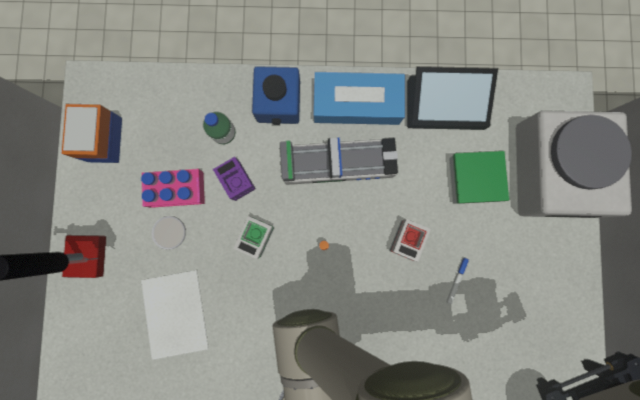

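View pics/scene0.png

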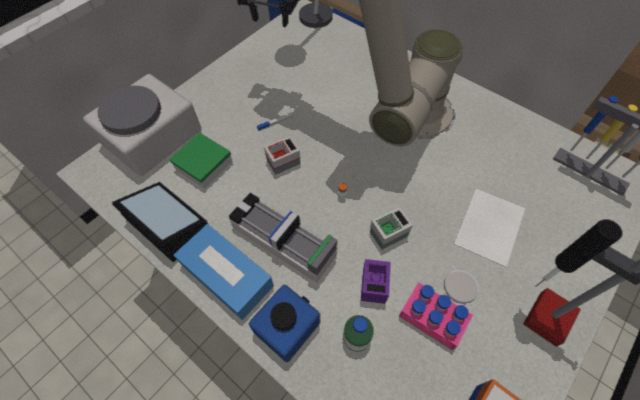

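The top view shows the pump with its green stop at (288,160), blue plate at about (340,157) and cradle at (390,155). The green pod is at (254,235), the red one at (411,238), the purple look-alike at (233,178) and the vial at (324,244). Next I'll zoom in.

```bash
cat > h.py <<'E'
import numpy as np, cv2
from rig import get_obs, viewer, models
def ray_plane(f,px,z):
    F=200/np.tan(np.radians(f["fovy"]/2))
    d=f["R"].T@np.array([(px[0]-f["cx"])/F,(px[1]-f["cy"])/F,1]); c=-f["R"].T@f["t"]
    return c+d*(z-c[2])/d[2]
def proj(f,X):
    F=200/np.tan(np.radians(f["fovy"]/2)); p=f["R"]@np.array(X)+f["t"]; return [f["cx"]+F*p[0]/p[2],f["cy"]+F*p[1]/p[2]]
E
python3 - <<'E'
import cv2
a=cv2.imread("pics/top0.png")
cv2.imwrite("pics/tp.png",cv2.resize(a[120:200,270:410],None,fx=5.6,fy=5.6,interpolation=cv2.INTER_CUBIC))
cv2.imwrite("pics/tz.png",cv2.resize(a[205:265,220:300],None,fx=10,fy=10,interpolation=cv2.INTER_CUBIC))
E
```

```text
(no output)
```

View pics/tp.png

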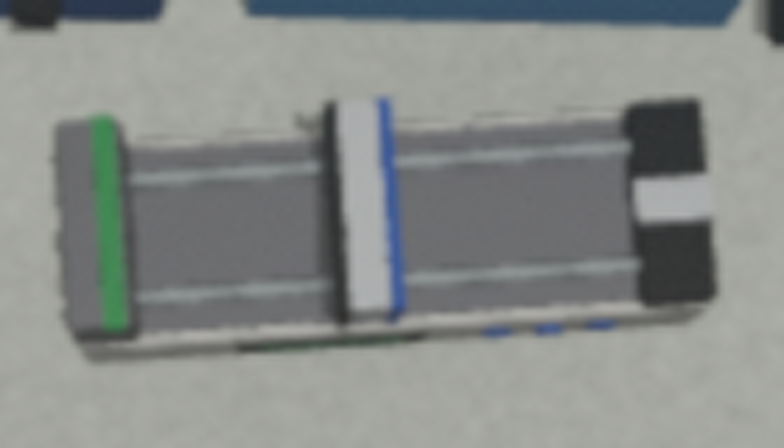

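View pics/tz.png

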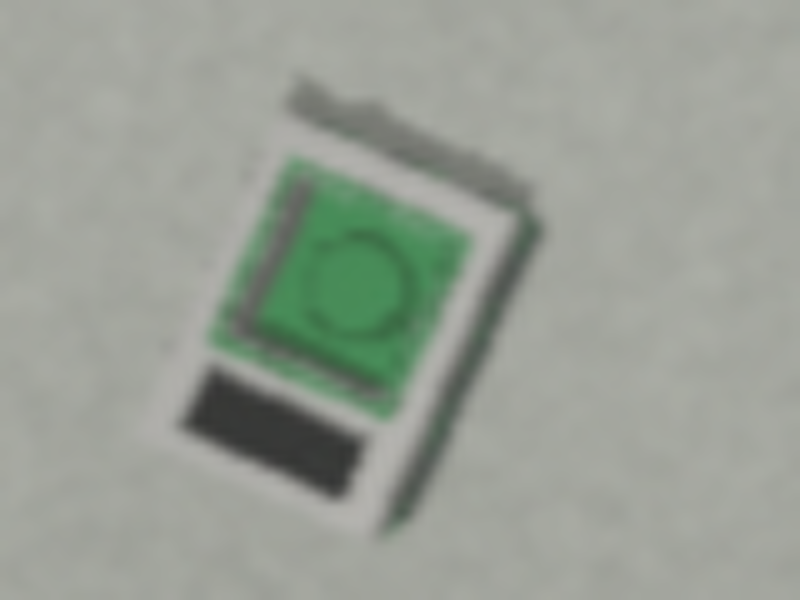

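```bash
python3 - <<'E'
from h import *
f=viewer.grab_frame("top"); g=viewer.grab_frame("scene")
tp=lambda u,v:(270+(u+.5)/5.6-.5,120+(v+.5)/5.6-.5)
tz=lambda u,v:(220+(u+.5)/10-.5,205+(v+.5)/10-.5)
r=lambda p,z:ray_plane(f,p,z).round(4)
a,b=r(tp(388,98),.104),r(tp(403,318),.104); print("plate",a,b,np.hypot(*(a-b)[:2]),"dir",np.degrees(np.arctan2(*(a-b)[1::-1])))
c,d=r(tp(117,118),.102),r(tp(132,330),.102); print("stop inner",c,d)
print("cradle inner",r(tp(632,108),.068),r(tp(641,303),.068))
k=r(tz(357,285),.046); print("key",k)
w=[r(tz(*p),.07) for p in [(290,155),(473,237),(392,420),(208,343)]]; print("frame",w, np.mean(w,0))
for i in range(4):
    e=w[(i+1)%4]-w[i]; print(np.hypot(*e[:2]),np.degrees(np.arctan2(e[1],e[0]))%90)
o=[r(tz(*p),.07) for p in [(283,115),(530,208),(378,535),(150,435)]]
for i in range(4):
    e=o[(i+1)%4]-o[i]; print("o",np.hypot(*e[:2]),np.degrees(np.arctan2(e[1],e[0]))%90)
print(np.mean(o,0))
# same in scene check
print("scene proj key",proj(g,k),"plate mid",proj(g,(a+b)/2))
cv2.imwrite("pics/s1.png",cv2.resize(g["pixels"][180:280,220:420,::-1],None,fx=4,fy=4,interpolation=cv2.INTER_CUBIC))
for nm,p,z in [("bluebox",(277,95),.1),("box2",(360,98),.07),("bottle",(213,122),.13),("vial",(324,244),.055)]: print(nm,r(p,z))
from scipy.spatial.transform import Rotation as R
o=get_obs(); print(R.from_euler("xyz",o["eef_rot"]).as_matrix().round(3))
E
```

```text
plate [ 0.7129 -0.0284  0.104 ] [ 0.6132 -0.0367  0.104 ] 0.10004488992447341 dir 4.758885670191482
stop inner [0.7016 0.0933 0.102 ] [0.6055 0.0839 0.102 ]
cradle inner [ 0.7201 -0.1439  0.068 ] [ 0.6282 -0.1486  0.068 ]
key [0.4684 0.1826 0.046 ]
frame [array([0.5009, 0.197 , 0.07  ]), array([0.481 , 0.1496, 0.07  ]), array([0.4344, 0.1685, 0.07  ]), array([0.4528, 0.2159, 0.07  ])] [0.467275 0.18275  0.07    ]
0.05140787877358879 67.22581490571325
0.05028687701577816 67.92353903213777
0.05084604212719018 68.78450209310094
0.05167997678018057 68.54857834585832
o 0.06761804492885015 70.6539696477917
o 0.09062769995978055 66.80140948635182
o 0.06337901861026249 67.84605720391991
o 0.08733613227067018 69.49002481566059
[0.458625 0.183775 0.07    ]
scene proj key [np.float64(386.7398093759144), np.float64(227.719891650308)] plate mid [np.float64(279.93254905597627), np.float64(222.30298318681315)]
bluebox [0.8201 0.1312 0.1   ]
box2 [ 0.8281 -0.0838  0.07  ]
bottle [0.7372 0.2824 0.13  ]
vial [0.4439 0.0031 0.055 ]
[[ 0.     0.373 -0.928]
 [ 0.    -0.928 -0.373]
 [-1.    -0.    -0.   ]]
```

View pics/s1.png

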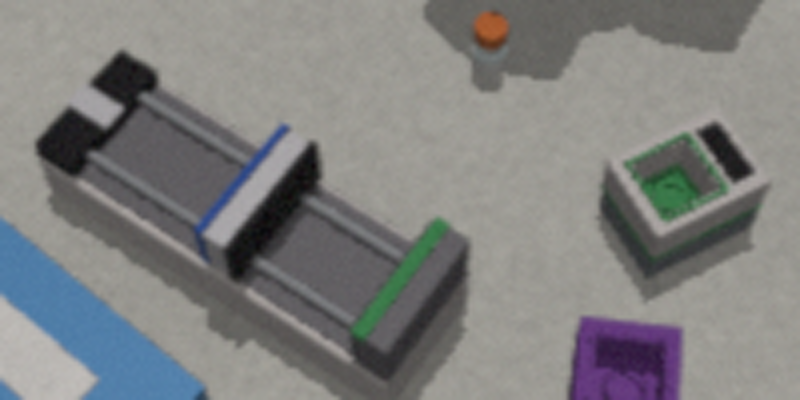

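Positions estimated: the plate's outer face is at about (0.663,-0.033), the pump's yaw is about 4.6°, and the key is at (0.468,0.183). The pod's sides lie at -22° and 68°. I'll move behind the plate with the fingers shut.

```bash
python3 -m jog '[0,-0.0128,-0.0355,0,0,0,0, 0,-0.0128,-0.0355,0,0,0,0, 0,-0.0128,-0.0355,0,0,0,0, 0,-0.0128,-0.0355,0,0,0,0, 0,-0.0128,-0.0355,0,0,0,0, 0,-0.0128,-0.0355,0,0,0,0, 0,-0.0128,-0.0355,0,0,0,0, 0,-0.0128,-0.0355,0,0,0,0, 0,-0.0128,-0.0355,0,0,0,0, 0,-0.0128,-0.0355,0,0,0,0, 0,-0.0128,-0.0355,0,0,0,0, 0,-0.0128,-0.0355,0,0,0,0, 0,-0.0128,-0.0355,0,0,0,0, 0,-0.0128,-0.0355,0,0,0,0, 0,-0.0128,-0.0355,0,0,0,0, 0,-0.0128,-0.0355,0,0,0,0]'
python3 -m jog '[0,0,0,-1,0,0,0, 0,0,0,-1,0,0,0, 0,0,0,-1,0,0,0, 0,0,0,-1,0,0,0, 0,0,0,-1,0,0,0, 0,0,0,-1,0,0,0, 0,0,0,-1,0,0,0, 0,0,0,-1,0,0,0, 0,0,0,-1,0,0,0, 0,0,0,-1,0,0,0, 0,0,0,-1,0,0,0, 0,0,0,-1,0,0,0, 0,0,0,-1,0,0,0, 0,0,0,-1,0,0,0, 0,0,0,-0.54,0,0,0, 0,0,0,0,0,0,0, 0,0,0,0,0,0,0]'
cat >> h.py <<'E'
from scipy.spatial.transform import Rotation as Ro
def st():
    o=get_obs(); M=Ro.from_euler("xyz",o["eef_rot"]).as_matrix()
    print("t",round(o["time"],2),"pos",o["position"].round(4),"yaw_y",np.degrees(np.arctan2(M[1,1],M[0,1])).round(2),"down",M[:,0].round(3),"F",o["force"].round(1),"op",round(o["opening"],2),"q",o["qpos"].round(2)); return o,M
E
python3 - <<'E'
from h import *
st()
for n in ["wrist","top","scene"]:
    f=viewer.grab_frame(n); cv2.imwrite(f"pics/{n}1.png",f["pixels"][:,:,::-1])
E
```

```text
time: 2.63
position: [0.6476, -0.0833, 0.2117]
eef_rot: [1.48, 1.571, -1.279]
force: [-0.2, 0.1, 1.1]
opening: 0.005
time: 4.05
position: [0.6465, -0.0849, 0.2117]
eef_rot: [-2.17, 1.571, 2.621]
force: [-0.6, -0.2, -0.6]
opening: -0.0
t 4.05 pos [ 0.6465 -0.0849  0.2117] yaw_y 4.54 down [-0.  0. -1.] F [-0.6 -0.2 -0.6] op -0.0 q [-0.31  0.6   1.06  0.    1.48 -0.39]
```

View pics/wrist1.png

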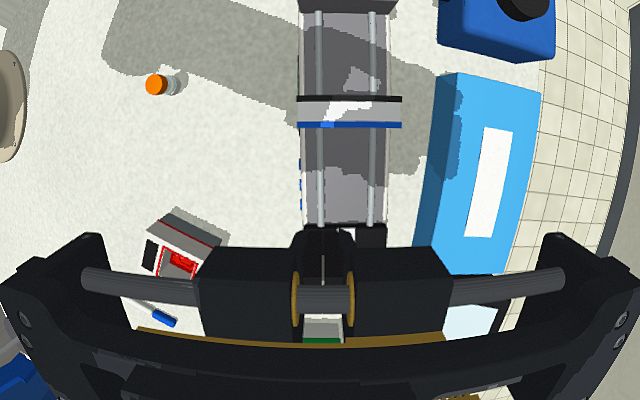

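View pics/scene1.png

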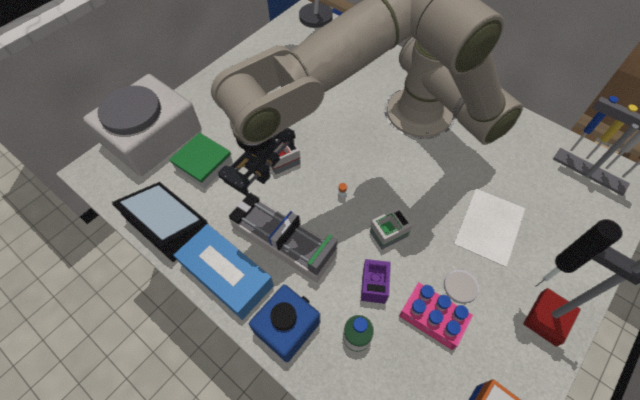

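The wrist view shows the blue plate at rows 121-128, columns 298-401, ahead of the fingers at about (322,280). I'll use it to cross-check the plate's position.

```bash
cat >> h.py <<'E'
def wray(px,z,o,M,f):
    F=200/np.tan(np.radians(f["fovy"]/2)); u,v=px[0]-f["cx"],px[1]-f["cy"]; r=np.hypot(u,v); th=r/F
    d=np.array([u/r*np.sin(th),v/r*np.sin(th),np.cos(th)]); T=f["T_tool_cam"]
    d=M@T[:3,:3]@d; c=M@T[:3,3]+o["position"]; return c+d*(z-c[2])/d[2]
E
python3 - <<'E'
from h import *
o,M=st(); f=viewer.grab_frame("wrist")
for p in [(298,122),(401,122)]: print(wray(p,.104,o,M,f))
for p in [(300,12),(395,10)]: print("stop",wray(p,.102,o,M,f))
a=f["pixels"][90:140,280:420,::-1]; cv2.imwrite("pics/w1c.png",cv2.resize(a,None,fx=5.5,fy=5.5,interpolation=cv2.INTER_CUBIC))
E
```

```text
t 4.2 pos [ 0.6465 -0.0849  0.2117] yaw_y 4.56 down [-0.  0. -1.] F [ 0.4  0.2 -0.3] op 0.01 q [-0.31  0.6   1.06 -0.    1.48 -0.39]
[ 0.61993154 -0.03114692  0.104     ]
[ 0.71363613 -0.02241583  0.104     ]
stop [0.61351643 0.07152041 0.102     ]
stop [0.69965973 0.08327338 0.102     ]
```

View pics/w1c.png

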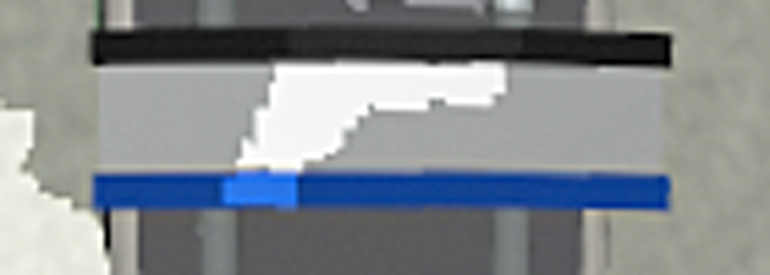

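The two views agree. Now I'll descend to z=0.08.

```bash
python3 -m jog '[0.022,0,0,0,0,0,0, 0.022,0,0,0,0,0,0, 0.022,0,0,0,0,0,0, 0.022,0,0,0,0,0,0, 0.022,0,0,0,0,0,0, 0.022,0,0,0,0,0,0, 0,0,0,0,0,0,0, 0,0,-0.008,0,0,0,0, 0,0,-0.008,0,0,0,0, 0,0,-0.008,0,0,0,0, 0,0,-0.008,0,0,0,0, 0,0,-0.004,0,0,0,0, 0,0,-0.004,0,0,0,0, 0,0,-0.004,0,0,0,0, 0,0,-0.004,0,0,0,0]'
python3 - <<'E'
from h import *
st()
f=viewer.grab_frame("wrist"); cv2.imwrite("pics/wrist2.png",f["pixels"][:,:,::-1])
E
```

```text
time: 5.5
position: [0.6426, -0.0367, 0.0799]
eef_rot: [1.053, 1.571, -0.437]
force: [-0.2, 0.5, -0.4]
opening: 0.003
t 5.5 pos [ 0.6426 -0.0367  0.0799] yaw_y 4.63 down [ 0. -0. -1.] F [-0.2  0.5 -0.4] op 0.0 q [-0.24  0.69  1.27 -0.    1.19 -0.32]
```

View pics/wrist2.png

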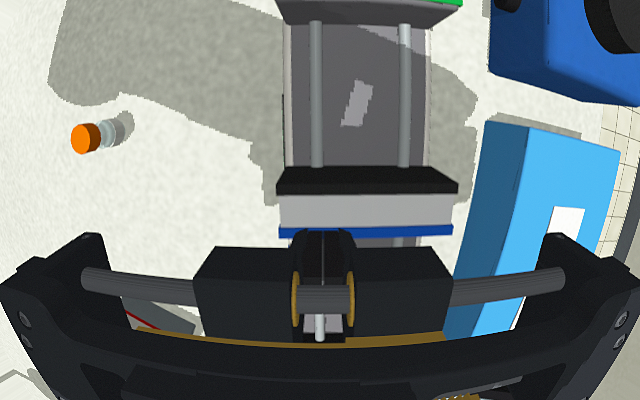

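The fingers are almost touching the blue plate (row 230). Pushing.

```bash
python3 -m jog '[0,0,-0.004,0,0,0,0, 0,0,-0.004,0,0,0,0, 0,0,-0.004,0,0,0,0, 0,0,-0.004,0,0,0,0, 0,0,-0.004,0,0,0,0, 0,0,-0.004,0,0,0,0, 0,0,-0.004,0,0,0,0, 0,0,-0.004,0,0,0,0, 0,0,-0.004,0,0,0,0, 0,0,-0.004,0,0,0,0, 0,0,-0.004,0,0,0,0, 0,0,-0.004,0,0,0,0, 0,0,-0.004,0,0,0,0, 0,0,-0.004,0,0,0,0, 0,0,-0.004,0,0,0,0, 0,0,-0.004,0,0,0,0, 0,0,-0.004,0,0,0,0, 0,0,-0.004,0,0,0,0, 0,0,-0.002,0,0,0,0]'
python3 - <<'E'
from h import *
st()
f=viewer.grab_frame("wrist"); cv2.imwrite("pics/wrist3.png",f["pixels"][:,:,::-1])
E
```

```text
time: 7.13
position: [0.6366, 0.0373, 0.0798]
eef_rot: [2.792, 1.571, 1.303]
force: [0.6, -0.2, 0.5]
opening: 0.006
t 7.13 pos [0.6366 0.0373 0.0798] yaw_y 4.65 down [ 0.  0. -1.] F [ 0.6 -0.2  0.5] op 0.01 q [-0.12  0.68  1.29  0.    1.18 -0.21]
```

View pics/wrist3.png

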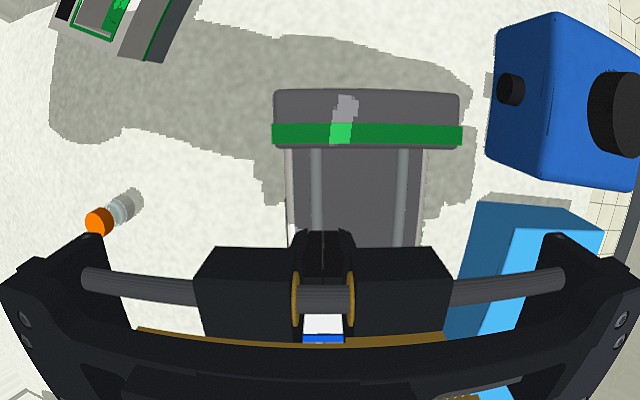

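The stop and both rods are in clear view, but the carriage is not ahead of the fingers. Something blue and white shows behind them at (322,338), and the force reads zero. I need other views.

```bash
python3 - <<'E'
from h import *
st()
f=viewer.grab_frame("scene"); cv2.imwrite("pics/scene3.png",cv2.resize(f["pixels"][100:300,180:440,::-1],None,fx=3,fy=3,interpolation=cv2.INTER_CUBIC))
f=viewer.grab_frame("top"); cv2.imwrite("pics/top3.png",cv2.resize(f["pixels"][90:270,200:440,::-1],None,fx=3.2,fy=3.2,interpolation=cv2.INTER_CUBIC))
E
```

```text
t 7.18 pos [0.6365 0.0375 0.0797] yaw_y 4.66 down [-0.  0. -1.] F [-0.8 -0.4 -0.1] op 0.0 q [-0.12  0.68  1.29  0.    1.18 -0.21]
```

View pics/scene3.png

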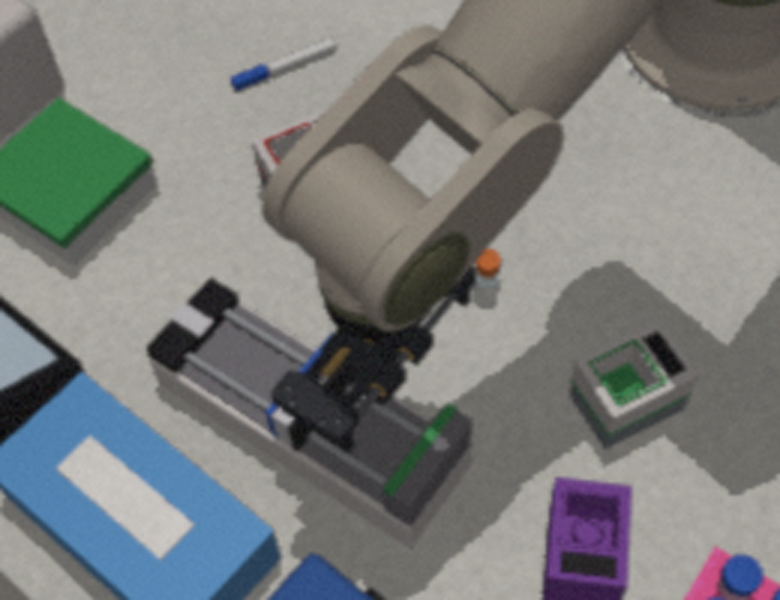

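View pics/top3.png

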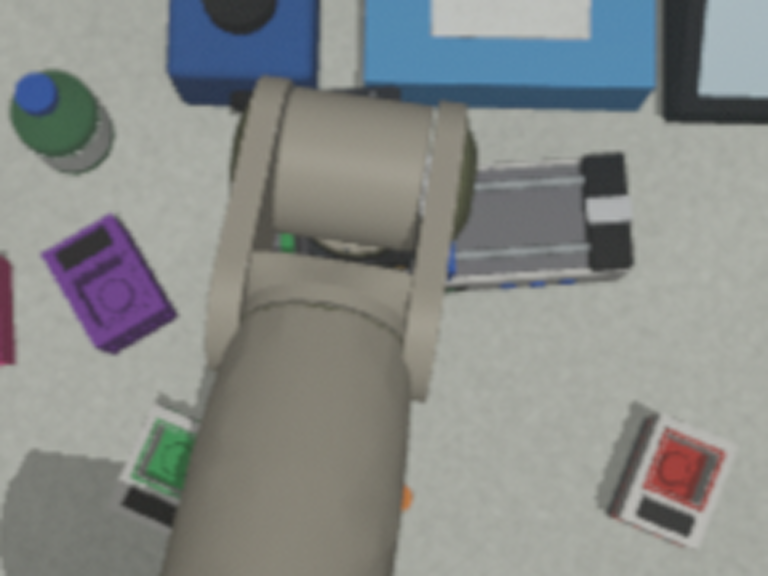

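```bash
python3 - <<'E'
from h import *
a=cv2.imread("pics/wrist2.png")[150:350,240:410]; b=cv2.imread("pics/wrist3.png")[150:350,240:410]
cv2.imwrite("pics/w23.png",cv2.resize(np.hstack([a,b]),None,fx=2.3,fy=2.9,interpolation=cv2.INTER_CUBIC))
f=viewer.grab_frame("scene"); cv2.imwrite("pics/s3.png",cv2.resize(f["pixels"][190:290,220:350,::-1],None,fx=6,fy=6,interpolation=cv2.INTER_CUBIC))
print(proj(f,[.6366,.0373,.08]),models.pinpoint("scene","push_plate"))
x=np.array([.6635,-.031]); ux=np.array([.9967,.081]); uy=np.array([-.081,.9967])
for d in [0,.06,.09]:
  print(d,[np.round(proj(f,[*(x+uy*d+s*.048*ux),.104]),1) for s in (-1,1)])
E
```

```text
[np.float64(306.92055630051243), np.float64(234.50363082660203)] [{'at': [279.4, 228.1], 'p': 0.69}]
0 [array([291.3, 209.8]), array([268.8, 236.2])]
0.06 [array([309.4, 221. ]), array([287.3, 248.3])]
0.09 [array([318.7, 226.7]), array([296.7, 254.5])]
```

View pics/w23.png

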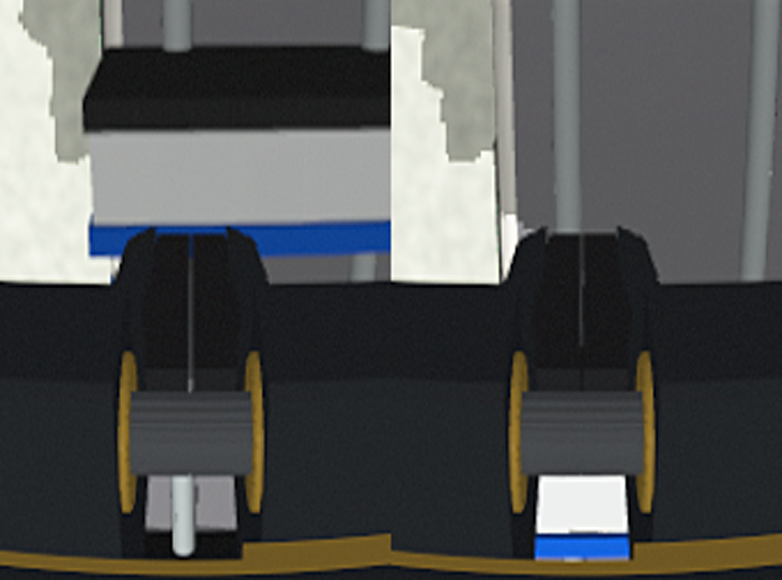

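View pics/s3.png

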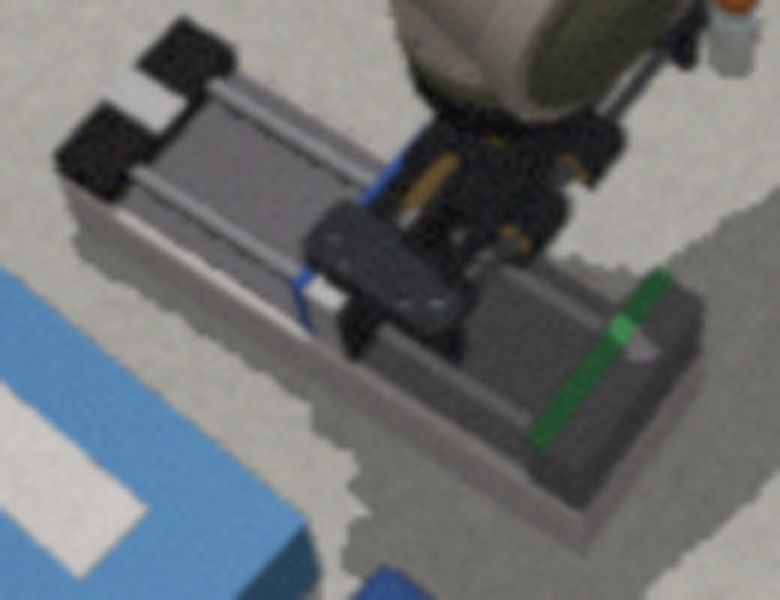

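The carriage hasn't moved; the fingers skimmed over it. In wrist2 the fingertips draw over the plate's top edge (rows 230-237), so the tips were really about 20 mm higher than the TCP reading suggests. I'll check how the tips appear open and shut.

View pics/wrist0.png

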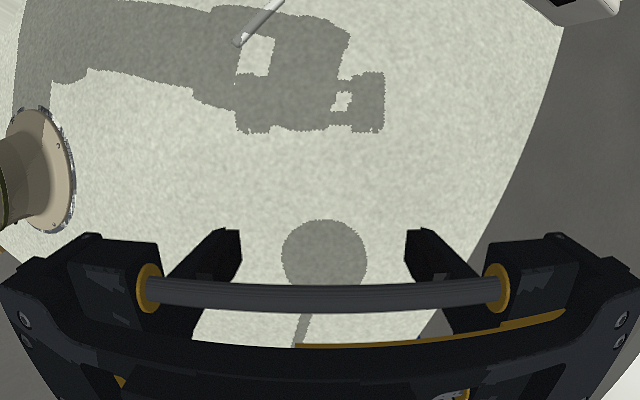

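Lift, go back behind the plate (y about -0.09) and come down lower. TCP z=0.057 clears the deck under either reading of the tip height.

```bash
python3 -m jog '[-0.02,0,0,0,0,0,0, -0.02,0,0,0,0,0,0, -0.02,0,0,0,0,0,0, 0,0,0.02,0,0,0,0, 0,0,0.02,0,0,0,0, 0,0,0.02,0,0,0,0, 0,0,0.02,0,0,0,0, 0,0,0.02,0,0,0,0, 0,0,0.02,0,0,0,0, 0,0,0.008,0,0,0,0, 0.02,0,0,0,0,0,0, 0.02,0,0,0,0,0,0, 0.02,0,0,0,0,0,0, 0.008,0,0,0,0,0,0, 0.005,0,0,0,0,0,0, 0.005,0,0,0,0,0,0, 0.005,0,0,0,0,0,0, 0,0,0,0,0,0,0]'
python3 - <<'E'
from h import *
st()
f=viewer.grab_frame("wrist"); cv2.imwrite("pics/wrist4.png",f["pixels"][:,:,::-1])
E
```

```text
time: 8.88
position: [0.6469, -0.0908, 0.0565]
eef_rot: [-1.945, 1.571, 2.849]
force: [-0.4, 0.1, -0.5]
opening: 0.005
t 8.88 pos [ 0.6469 -0.0908  0.0565] yaw_y 4.64 down [-0.  0. -1.] F [-0.4  0.1 -0.5] op 0.0 q [-0.32  0.74  1.25 -0.    1.16 -0.4 ]
```

View pics/wrist4.png

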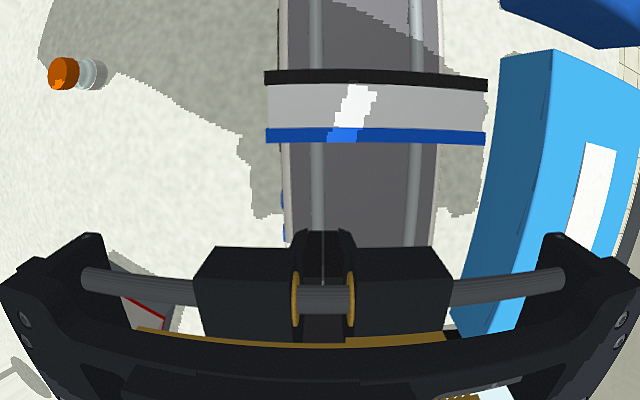

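```bash
python3 - <<'E'
from h import *
o,M=st(); f=viewer.grab_frame("wrist")
for dz in [-.02,0,.01,.02,.03]:
    o2={"position":o["position"]+[0,0,dz]}
    a,b=[wray(p,.104,o2,M,f) for p in [(265,143),(486.5,145)]]
    print(dz,a.round(4),b.round(4),np.hypot(*(a-b)[:2]).round(4))
E
```

```text
t 8.93 pos [ 0.6471 -0.0908  0.057 ] yaw_y 4.64 down [ 0. -0. -1.] F [-0.5  1.3  0.3] op 0.0 q [-0.32  0.74  1.25 -0.    1.16 -0.4 ]
-0.02 [ 0.6224 -0.0338  0.104 ] [ 0.7038 -0.0264  0.104 ] 0.0818
0 [ 0.6189 -0.0366  0.104 ] [ 0.7157 -0.0278  0.104 ] 0.0973
0.01 [ 0.6171 -0.038   0.104 ] [ 0.7216 -0.0285  0.104 ] 0.105
0.02 [ 0.6153 -0.0394  0.104 ] [ 0.7276 -0.0292  0.104 ] 0.1127
0.03 [ 0.6135 -0.0408  0.104 ] [ 0.7335 -0.0299  0.104 ] 0.1205
```

Camera height agrees with the pose. The plate at my x is at y≈-0.034. Pushing lower now.

```bash
python3 -m jog '[0,0,-0.008,0,0,0,0, 0,0,-0.008,0,0,0,0, 0,0,-0.008,0,0,0,0, 0,0,-0.008,0,0,0,0, 0,0,-0.004,0,0,0,0, 0,0,-0.004,0,0,0,0, 0,0,-0.004,0,0,0,0, 0,0,-0.004,0,0,0,0, 0,0,-0.004,0,0,0,0, 0,0,-0.004,0,0,0,0, 0,0,-0.004,0,0,0,0]'
python3 - <<'E'
from h import *
st()
f=viewer.grab_frame("wrist"); cv2.imwrite("pics/wrist5.png",f["pixels"][:,:,::-1])
E
```

```text
time: 9.9
position: [0.642, -0.031, 0.0567]
eef_rot: [-0.818, 1.57, -2.308]
force: [-0.6, -0.8, 1.0]
opening: 0.002
t 9.9 pos [ 0.642  -0.031   0.0567] yaw_y 4.62 down [-0. -0. -1.] F [-0.6 -0.8  1. ] op 0.0 q [-0.23  0.71  1.29 -0.    1.14 -0.31]
```

View pics/wrist5.png

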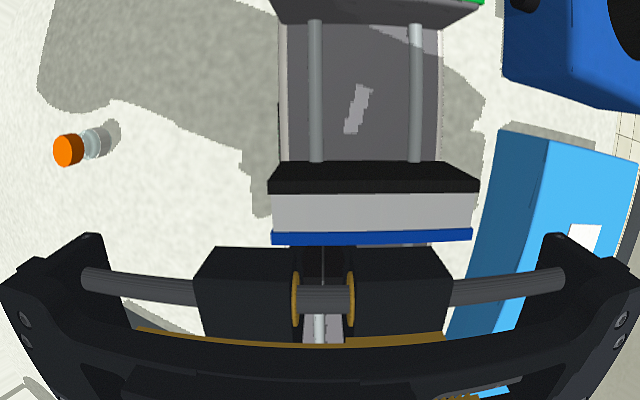

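The plate's edge (row 245) now hides the fingertips, so this is real contact. I'll push on.

```bash
python3 -m jog '[0,0,-0.004,0,0,0,0, 0,0,-0.004,0,0,0,0, 0,0,-0.004,0,0,0,0, 0,0,-0.004,0,0,0,0, 0,0,-0.004,0,0,0,0, 0,0,-0.004,0,0,0,0, 0,0,-0.004,0,0,0,0, 0,0,-0.004,0,0,0,0, 0,0,-0.004,0,0,0,0, 0,0,-0.004,0,0,0,0, 0,0,-0.004,0,0,0,0, 0,0,-0.004,0,0,0,0, 0,0,-0.004,0,0,0,0, 0,0,-0.004,0,0,0,0, 0,0,-0.004,0,0,0,0, 0,0,-0.004,0,0,0,0, 0,0,-0.004,0,0,0,0]'
python3 - <<'E'
from h import *
st()
f=viewer.grab_frame("wrist"); cv2.imwrite("pics/wrist6.png",f["pixels"][:,:,::-1])
E
```

```text
time: 11.37
position: [0.6366, 0.0371, 0.0567]
eef_rot: [-1.734, 1.571, 3.059]
force: [-2.1, -1.3, 0.2]
opening: 0.005
t 11.37 pos [0.6366 0.0371 0.0567] yaw_y 4.63 down [-0.  0. -1.] F [-2.1 -1.3  0.2] op 0.0 q [-0.13  0.7   1.31 -0.    1.13 -0.21]
```

View pics/wrist6.png

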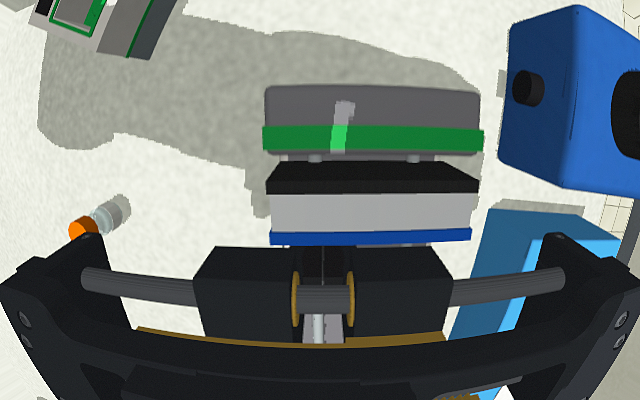

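The carriage is nearly home, with a small gap between the black plate (row 162) and the stop (row 153). I'll push in small steps until the force rises.

```bash
python3 -m jog '[0,0,-0.002,0,0,0,0, 0,0,-0.002,0,0,0,0, 0,0,-0.002,0,0,0,0, 0,0,-0.001,0,0,0,0, 0,0,-0.001,0,0,0,0]'
python3 -m jog '[0,0,-0.001,0,0,0,0, 0,0,-0.001,0,0,0,0]'
```

```text
time: 11.83
position: [0.636, 0.0448, 0.0567]
eef_rot: [1.585, 1.571, 0.096]
force: [-1.2, -2.1, 0.6]
opening: 0.001
time: 12.0
position: [0.6358, 0.0467, 0.0567]
eef_rot: [2.191, 1.571, 0.701]
force: [-0.1, -1.5, -0.2]
opening: 0.004
```

```bash
python3 -m jog '[0,0,-0.001,0,0,0,0, 0,0,-0.001,0,0,0,0]'; python3 - <<'E'
from h import *
st()
f=viewer.grab_frame("wrist"); cv2.imwrite("pics/wrist7.png",cv2.resize(f["pixels"][60:260,230:500,::-1],None,fx=2.9,fy=2.9))
E
```

```text
time: 12.17
position: [0.6358, 0.0469, 0.0568]
eef_rot: [-0.043, 1.568, -1.532]
force: [0.3, -13.9, -0.8]
opening: 0.002
t 12.17 pos [0.6358 0.0469 0.0568] yaw_y 4.64 down [ 0.    -0.003 -1.   ] F [  0.3 -13.9  -0.8] op 0.0 q [-0.11  0.7   1.31 -0.    1.13 -0.19]
```

View pics/wrist7.png

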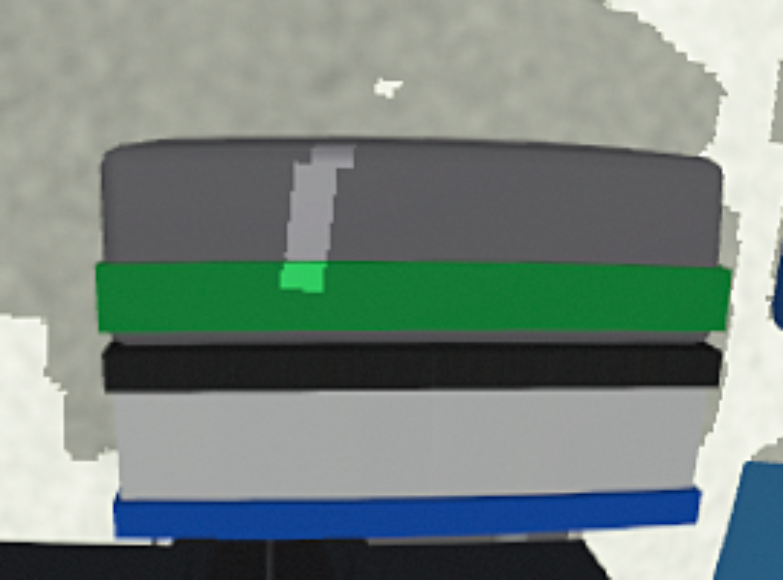

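The carriage is home: the black plate is against the stop and the force reads 14 N. I'll hold briefly, back off, rise, and go above the green pod with the fingers' yaw turned to match it.

```bash
python3 -m jog '[0,0,0,0,0,0,0, 0,0,0,0,0,0,0, 0,0,0,0,0,0,0, 0,0,0.005,0,0,0,0, 0,0,0.01,0,0,0,0, 0,0,0.015,0,0,0,0, -0.02,0,0,0,0,0,0, -0.03,0,0,0,0,0,0, -0.04,0,0,0,0,0,0, -0.04,0,0,0,0,0,0, -0.013,0,0,0,0,0,0]'
python3 -m jog '[0,-0.0195,-0.0224,0.66,0,0,0, 0,-0.0195,-0.0224,0.66,0,0,0, 0,-0.0195,-0.0224,0.66,0,0,0, 0,-0.0195,-0.0224,0.66,0,0,0, 0,-0.0195,-0.0224,0.66,0,0,0, 0,-0.0195,-0.0224,0.66,0,0,0, 0,-0.0195,-0.0224,0.66,0,0,0, 0,-0.0195,-0.0224,0.68,0,0,0, 0,0,0,0,0,0,0]'
python3 - <<'E'
from h import *
o,M=st()
f=viewer.grab_frame("wrist"); cv2.imwrite("pics/wrist8.png",f["pixels"][:,:,::-1])
print(o["moment"])
E
```

```text
time: 13.13
position: [0.6398, 0.0175, 0.2063]
eef_rot: [1.373, 1.562, -0.117]
force: [0.4, 0.5, 1.2]
opening: 0.012
time: 13.88
position: [0.5045, 0.2167, 0.2001]
eef_rot: [-2.866, 1.569, 1.465]
force: [-0.1, -0.4, -0.2]
opening: 0.003
t 13.88 pos [0.5045 0.2167 0.2001] yaw_y -21.83 down [ 0.     0.001 -1.   ] F [-0.1 -0.4 -0.2] op 0.0 q [0.19 0.37 1.44 0.   1.32 0.57]
[-0.01544591 -0.05337102  0.05511212]
```

View pics/wrist8.png

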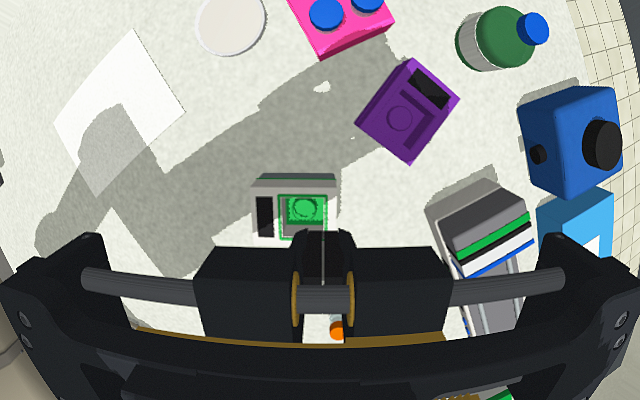

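The pod lies just ahead of the fingers: key disc at about (304,207), frame from about (279,193) to (328,238). The carriage is still at its stop, lower right.

```bash
python3 -m jog '[0,0,0.025,0,0,0,0, 0,0,0.025,0,0,0,0, 0,0,0,0,0,0,0]'; python3 - <<'E'
from h import *
o,M=st()
f=viewer.grab_frame("wrist"); cv2.imwrite("pics/w9.png",cv2.resize(f["pixels"][120:240,220:370,::-1],None,fx=5,fy=5,interpolation=cv2.INTER_CUBIC))
print(models.pinpoint("wrist","zero_key_top"))
E
```

```text
time: 14.18
position: [0.4871, 0.1636, 0.1998]
eef_rot: [0.02, 1.57, -1.934]
force: [-1.1, -0.2, 0.4]
opening: 0.008
t 14.18 pos [0.4871 0.1636 0.1998] yaw_y -21.97 down [-0.    -0.001 -1.   ] F [-1.1 -0.2  0.4] op 0.01 q [ 0.1   0.3   1.55 -0.    1.29  0.48]
[{'at': [396.7, 64.1], 'p': 0.61}, {'at': [296.6, 161.4], 'p': 0.53}]
```

View pics/w9.png

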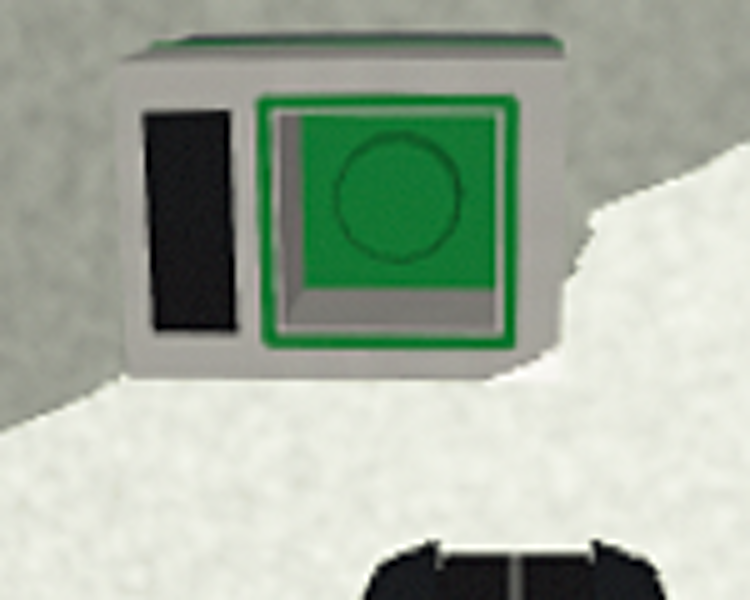

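```bash
python3 - <<'E'
from h import *
o,M=st(); f=viewer.grab_frame("wrist")
c=lambda u,v:(220+(u+.5)/5-.5,120+(v+.5)/5-.5)
P=[wray(c(*p),.07,o,M,f) for p in [(257,97),(518,97),(515,347),(264,347)]]
W=[wray(c(*p),.07,o,M,f) for p in [(273,110),(499,110),(497,331),(279,331)]]
k=wray(c(398,197),.046,o,M,f)
for Q in (P,W):
  m=np.mean(Q,0); print("centre",m.round(4))
  for i in range(4):
    e=Q[(i+1)%4]-Q[i]; print(np.hypot(*e[:2]).round(4),(np.degrees(np.arctan2(e[1],e[0]))%90).round(1))
  d=m-o["position"]; print("tool yz to go",d@M[:,1],d@M[:,2])
print("key",k.round(4)); d=k-o["position"]; print("tool",d@M[:,1],d@M[:,2])
E
```

```text
t 14.28 pos [0.4881 0.1659 0.2   ] yaw_y -21.98 down [ 0.001  0.    -1.   ] F [ 0.4 -0.3  0.5] op 0.0 q [0.1  0.3  1.55 0.   1.29 0.48]
centre [0.4692 0.1867 0.07  ]
0.0515 67.5
0.0509 67.4
0.0514 68.0
0.0513 67.5
tool yz to go -0.025341271782498013 -0.012187846241498155
centre [0.4691 0.1872 0.07  ]
0.0447 67.5
0.0449 67.4
0.0445 68.0
0.0453 67.6
tool yz to go -0.025582371334038935 -0.012569153508990691
key [0.47   0.1876 0.046 ]
tool -0.024968631886359206 -0.01326132532903338
```

The arm was still settling between that frame and its pose reading. I'll centre roughly, let it settle, and measure again.

```bash
python3 -m jog '[0,-0.0125,0.02,0,0,0,0, 0,-0.0125,0,-0.06,0,0,0, 0,0,0,0,0,0,0, 0,0,0,0,0,0,0, 0,0,0,0,0,0,0]'; python3 - <<'E'
from h import *
o,M=st()
f=viewer.grab_frame("wrist"); cv2.imwrite("pics/w10.png",cv2.resize(f["pixels"][100:240,240:400,::-1],None,fx=5,fy=4.2,interpolation=cv2.INTER_CUBIC)); np.save("w10.npy",f["pixels"])
o2,_=st(); import pickle; pickle.dump((o,M,f),open("w10.pkl","wb"))
E
```

```text
time: 14.75
position: [0.4575, 0.1583, 0.1998]
eef_rot: [2.134, 1.57, 0.188]
force: [-0.1, 0.1, -0.7]
opening: 0.006
t 14.75 pos [0.4575 0.1583 0.1998] yaw_y -21.54 down [ 0.001  0.    -1.   ] F [-0.1  0.1 -0.7] op 0.01 q [0.09 0.23 1.64 0.   1.27 0.47]
t 14.8 pos [0.4575 0.1582 0.1997] yaw_y -21.55 down [ 0.  0. -1.] F [-0.7  0.3 -0. ] op 0.01 q [0.09 0.23 1.64 0.   1.27 0.47]
```

View pics/w10.png

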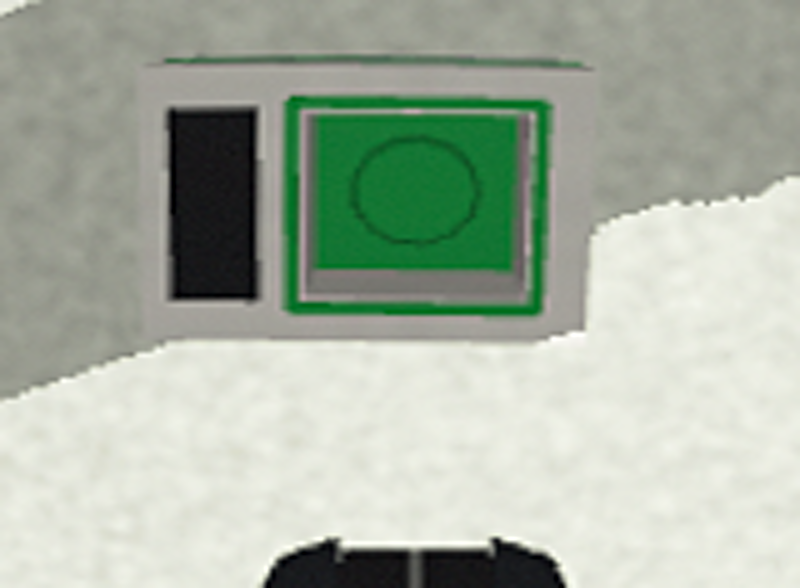

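```bash
python3 - <<'E'
from h import *
import pickle
o,M,f=pickle.load(open("w10.pkl","rb"))
c=lambda u,v:(240+(u+.5)/5-.5,100+(v+.5)/4.2-.5)
P=[wray(c(*p),.07,o,M,f) for p in [(286,96),(552,101),(541,313),(285,311)]]
W=[wray(c(*p),.07,o,M,f) for p in [(301,109),(535,113),(527,302),(302,299)]]
for Q in (P,W):
  m=np.mean(Q,0); print("centre",m.round(4))
  for i in range(4):
    e=Q[(i+1)%4]-Q[i]; print(np.hypot(*e[:2]).round(4),(np.degrees(np.arctan2(e[1],e[0]))%90).round(1))
  d=m-o["position"]; print("tool yz",d@M[:,1],d@M[:,2])
k=wray(c(416,190),.046,o,M,f);print("key",k.round(4)); d=k-o["position"]; print("tool",d@M[:,1],d@M[:,2])
# top view check of tool: where would TCP centreline finger appear
g=viewer.grab_frame("top"); cv2.imwrite("pics/top10.png",cv2.resize(g["pixels"][130:290,200:380,::-1],None,fx=4,fy=4))
E
```

```text
centre [0.4681 0.1841 0.07  ]
0.0518 67.2
0.0506 66.9
0.0514 67.9
0.0513 67.3
tool yz 0.00029421022512443124 -0.027893153577886493
centre [0.4682 0.1841 0.07  ]
0.0456 67.3
0.0451 67.3
0.045 67.5
0.0453 67.9
tool yz 0.0003472865238166677 -0.02781461772674537
key [0.4684 0.1847 0.046 ]
tool 0.0003119561961670893 -0.02850096151324958
```

View pics/top10.png

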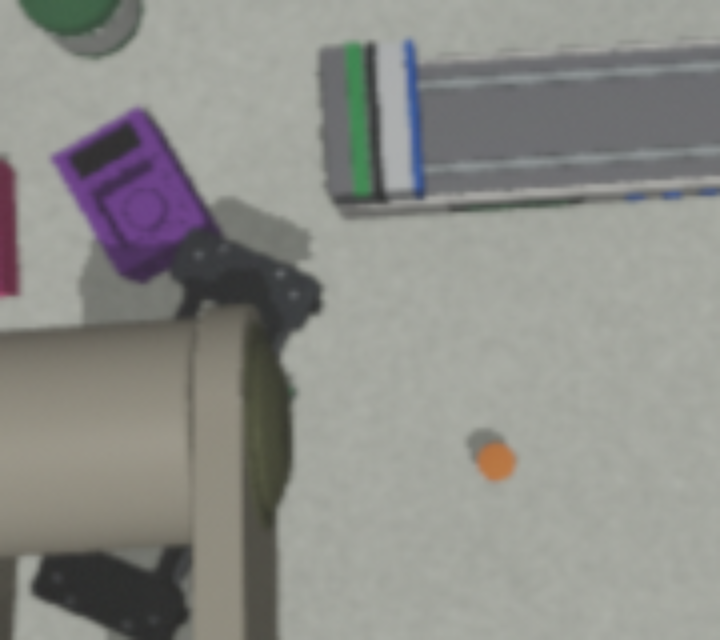

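The top view confirms the carriage is against its stop. I'll move above the well and descend partway to check alignment.

```bash
python3 -m jog '[0,0.0003,-0.014,0.17,0,0,0, 0,0,-0.014,0,0,0,0, 0.03,0,0,0,0,0,0, 0.03,0,0,0,0,0,0, 0.03,0,0,0,0,0,0, 0.015,0,0,0,0,0,0, 0,0,0,0,0,0,0, 0,0,0,0,0,0,0, 0,0,0,0,0,0,0]'; python3 - <<'E'
from h import *
o,M=st()
f=viewer.grab_frame("wrist"); cv2.imwrite("pics/w11.png",cv2.resize(f["pixels"][130:270,240:400,::-1],None,fx=5,fy=4.2,interpolation=cv2.INTER_CUBIC))
E
```

```text
time: 15.6
position: [0.4684, 0.1841, 0.0959]
eef_rot: [2.118, 1.569, 0.156]
force: [0.8, -0.1, 0.1]
opening: 0.008
t 15.6 pos [0.4684 0.1841 0.0959] yaw_y -22.41 down [ 0.002  0.    -1.   ] F [ 0.8 -0.1  0.1] op 0.01 q [0.14 0.39 1.72 0.   1.03 0.53]
```

View pics/w11.png

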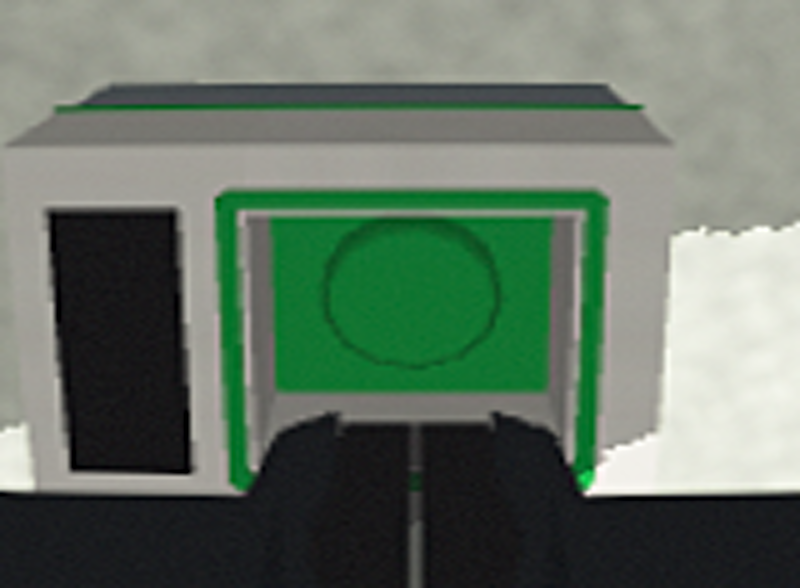

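The fingers are centred left-right and in line with the key. I'll go down carefully, watching the force.

```bash
python3 -m jog '[0.006,0,0,0,0,0,0, 0.006,0,0,0,0,0,0, 0.006,0,0,0,0,0,0, 0.006,0,0,0,0,0,0, 0.006,0,0,0,0,0,0, 0.006,0,0,0,0,0,0, 0.006,0,0,0,0,0,0, 0,0,0,0,0,0,0, 0,0,0,0,0,0,0]'; python3 - <<'E'
from h import *
o,M=st()
f=viewer.grab_frame("wrist"); cv2.imwrite("pics/w12.png",cv2.resize(f["pixels"][130:270,240:400,::-1],None,fx=5,fy=4.2,interpolation=cv2.INTER_CUBIC))
E
```

```text
time: 16.4
position: [0.4673, 0.1839, 0.0524]
eef_rot: [-1.003, 1.57, -2.965]
force: [0.9, -0.2, -0.4]
opening: 0.006
t 16.4 pos [0.4673 0.1839 0.0524] yaw_y -22.42 down [-0.001 -0.    -1.   ] F [ 0.9 -0.2 -0.4] op 0.01 q [ 0.14  0.45  1.75 -0.    0.93  0.53]
```

View pics/w12.png

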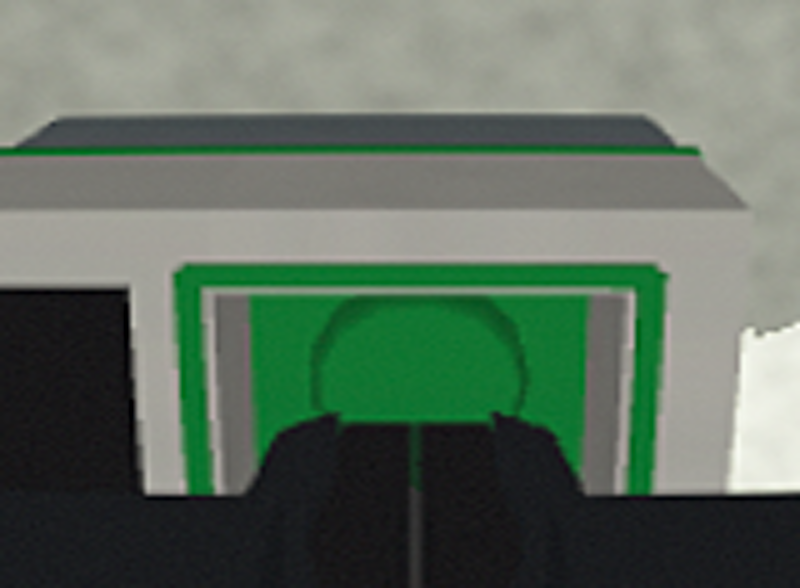

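```bash
python3 -m jog '[0.003,0,0,0,0,0,0, 0.003,0,0,0,0,0,0, 0.003,0,0,0,0,0,0, 0.003,0,0,0,0,0,0, 0.003,0,0,0,0,0,0, 0.003,0,0,0,0,0,0, 0,0,0,0,0,0,0]'; python3 -m jog '[0.003,0,0,0,0,0,0, 0.003,0,0,0,0,0,0, 0,0,0,0,0,0,0]'; python3 - <<'E'
from h import *
o,M=st()
f=viewer.grab_frame("wrist"); cv2.imwrite("pics/w13.png",cv2.resize(f["pixels"][130:270,240:400,::-1],None,fx=5,fy=4.2,interpolation=cv2.INTER_CUBIC))
E
```

```text
time: 17.03
position: [0.4671, 0.1839, 0.0341]
eef_rot: [-1.079, 1.57, -3.041]
force: [0.0, -0.3, 0.0]
opening: 0.004
time: 17.28
position: [0.4672, 0.1839, 0.0282]
eef_rot: [-1.046, 1.57, -3.008]
force: [-0.1, 0.6, 0.0]
opening: 0.008
t 17.28 pos [0.4672 0.1839 0.0282] yaw_y -22.42 down [-0.001 -0.    -1.   ] F [-0.1  0.6  0. ] op 0.01 q [0.14 0.49 1.77 0.   0.88 0.53]
```

View pics/w13.png

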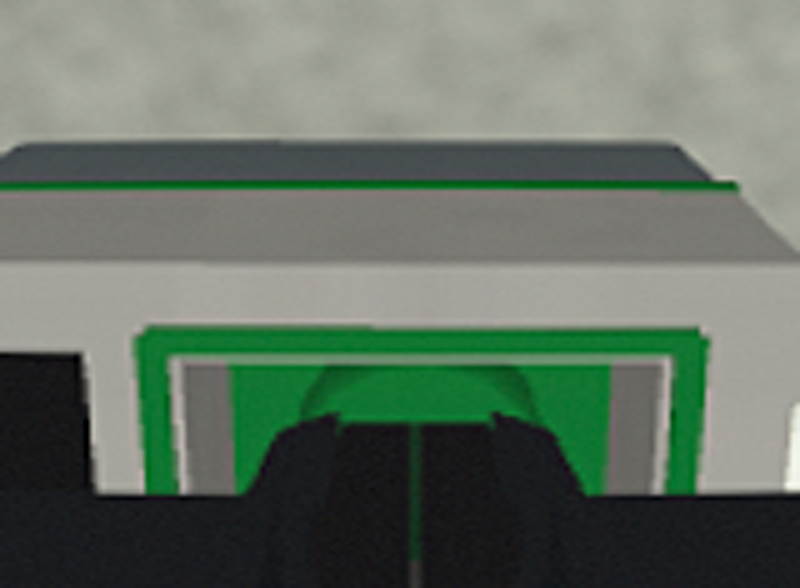

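TCP is at 0.028 with no contact, which confirms the tips end well short of the reported TCP. From here I'll use 1-2 mm steps.

```bash
python3 -m jog '[0.002,0,0,0,0,0,0, 0.002,0,0,0,0,0,0, 0,0,0,0,0,0,0]'; python3 -m jog '[0.002,0,0,0,0,0,0, 0,0,0,0,0,0,0]';python3 -m jog '[0.002,0,0,0,0,0,0, 0,0,0,0,0,0,0]'
```

```text
time: 17.58
position: [0.4672, 0.1839, 0.0244]
eef_rot: [-1.11, 1.57, -3.072]
force: [0.0, 0.1, -0.8]
opening: 0.002
time: 17.75
position: [0.4673, 0.1839, 0.0224]
eef_rot: [-1.015, 1.57, -2.977]
force: [0.8, -0.1, -0.2]
opening: 0.006
time: 17.92
position: [0.4673, 0.1839, 0.0204]
eef_rot: [-1.026, 1.57, -2.988]
force: [-0.0, -0.8, -0.1]
opening: 0.005
```

```bash
python3 -m jog '[0.002,0,0,0,0,0,0, 0,0,0,0,0,0,0]';python3 -m jog '[0.002,0,0,0,0,0,0, 0,0,0,0,0,0,0]'; python3 - <<'E'
from h import *
o,M=st()
f=viewer.grab_frame("wrist"); cv2.imwrite("pics/w14.png",f["pixels"][:,:,::-1])
f=viewer.grab_frame("scene"); cv2.imwrite("pics/s14.png",cv2.resize(f["pixels"][160:290,330:460,::-1],None,fx=4.6,fy=4.6,interpolation=cv2.INTER_CUBIC))
E
```

```text
time: 18.08
position: [0.4675, 0.184, 0.0186]
eef_rot: [2.211, 1.571, 0.249]
force: [-0.4, -0.3, 1.6]
opening: 0.005
time: 18.25
position: [0.4676, 0.184, 0.0167]
eef_rot: [2.156, 1.57, 0.194]
force: [-0.8, -0.7, 1.9]
opening: 0.007
t 18.25 pos [0.4676 0.184  0.0167] yaw_y -22.42 down [ 0.  0. -1.] F [-0.8 -0.7  1.9] op 0.01 q [0.14 0.51 1.78 0.   0.85 0.53]
```

View pics/w14.png

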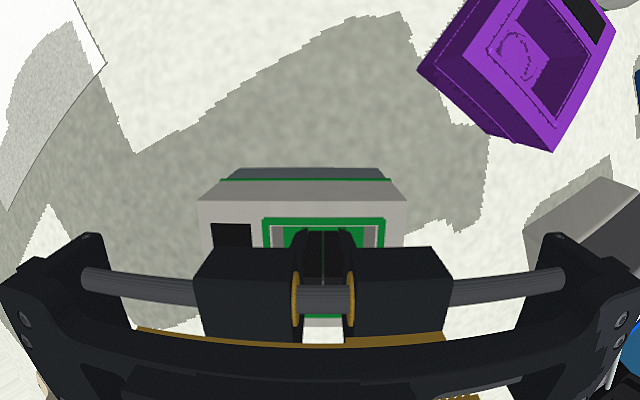

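View pics/s14.png

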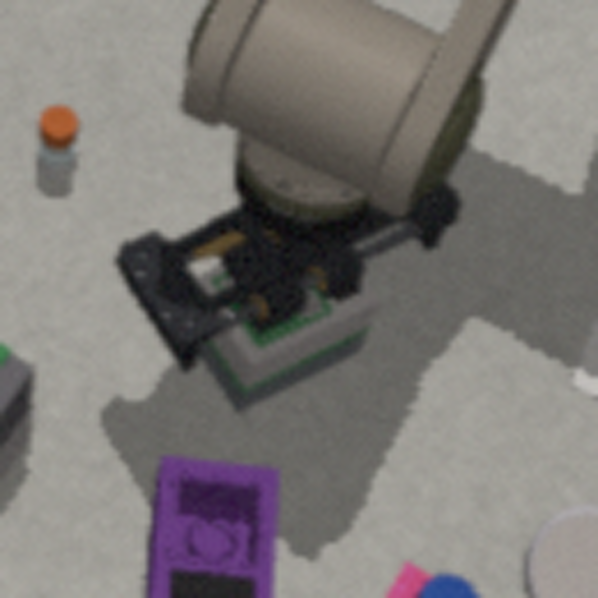

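Contact with the key began at TCP z≈0.0195, and the upward force is 1.9 N. The pod is still in place. Pressing on to the bottom.

```bash
python3 -m jog '[0.002,0,0,0,0,0,0, 0.001,0,0,0,0,0,0, 0,0,0,0,0,0,0]';python3 -m jog '[0.001,0,0,0,0,0,0, 0,0,0,0,0,0,0]'; python3 -m jog '[0.001,0,0,0,0,0,0, 0,0,0,0,0,0,0]'
```

```text
time: 18.6
position: [0.4676, 0.184, 0.0137]
eef_rot: [2.251, 1.57, 0.289]
force: [-0.3, 0.5, 4.0]
opening: -0.002
time: 18.77
position: [0.4676, 0.184, 0.0133]
eef_rot: [2.015, 1.57, 0.053]
force: [-2.5, -0.4, 10.9]
opening: 0.007
time: 18.93
position: [0.4677, 0.184, 0.0132]
eef_rot: [1.871, 1.57, -0.091]
force: [-6.5, -1.7, 20.7]
opening: 0.001
```

It is on the hard stop, 6 mm below first contact. I'll ease off to about 10 N and hold for about 1.7 s.

```bash
python3 -m jog '[-0.001,0,0,0,0,0,0, 0,0,0,0,0,0,0, 0,0,0,0,0,0,0, 0,0,0,0,0,0,0, 0,0,0,0,0,0,0, 0,0,0,0,0,0,0, 0,0,0,0,0,0,0, 0,0,0,0,0,0,0, 0,0,0,0,0,0,0, 0,0,0,0,0,0,0, 0,0,0,0,0,0,0, 0,0,0,0,0,0,0, 0,0,0,0,0,0,0, 0,0,0,0,0,0,0, 0,0,0,0,0,0,0, 0,0,0,0,0,0,0, 0,0,0,0,0,0,0, 0,0,0,0,0,0,0, 0,0,0,0,0,0,0, 0,0,0,0,0,0,0]'
```

```text
time: 20.6
position: [0.4676, 0.184, 0.0133]
eef_rot: [2.054, 1.57, 0.092]
force: [-1.2, -0.3, 10.3]
opening: 0.007
```

```bash
python3 -m jog '[0,0,0,0,0,0,0, 0,0,0,0,0,0,0, -0.004,0,0,0,0,0,0, -0.006,0,0,0,0,0,0, -0.006,0,0,0,0,0,0, -0.006,0,0,0,0,0,0, -0.01,0,0,0,0,0,0, -0.01,0,0,0,0,0,0, -0.02,0,0,0,0,0,0, -0.03,0,0,0,0,0,0, -0.04,0,0,0,0,0,0, -0.04,0,0,0,0,0,0, 0,0,0.03,0,0,0,0, 0,0,0.03,0,0,0,0, 0,0,0,0,0,0,0, 0,0,0,0,0,0,0, 0,0,0,0,0,0,0]'; python3 - <<'E'
from h import *
o,M=st()
f=viewer.grab_frame("wrist"); cv2.imwrite("pics/w15.png",f["pixels"][:,:,::-1])
for p in [(257,97)]: pass
f=viewer.grab_frame("top"); cv2.imwrite("pics/t15.png",f["pixels"][:,:,::-1])
E
```

```text
time: 22.02
position: [0.4448, 0.1288, 0.1852]
eef_rot: [2.323, 1.57, 0.361]
force: [0.4, -0.4, -0.1]
opening: 0.005
t 22.02 pos [0.4448 0.1288 0.1852] yaw_y -22.44 down [ 0.001  0.    -1.   ] F [ 0.4 -0.4 -0.1] op 0.0 q [0.03 0.2  1.72 0.   1.22 0.42]
```

View pics/w15.png

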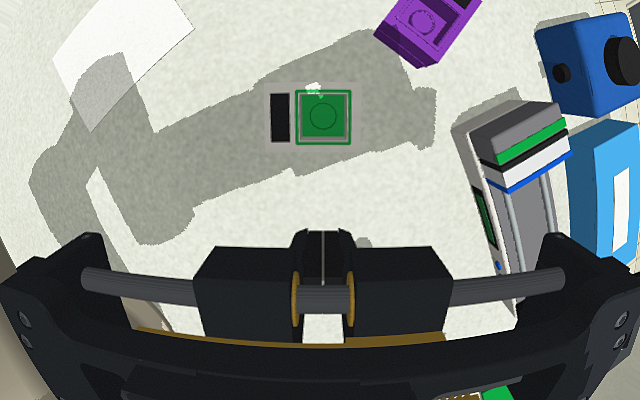

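View pics/t15.png

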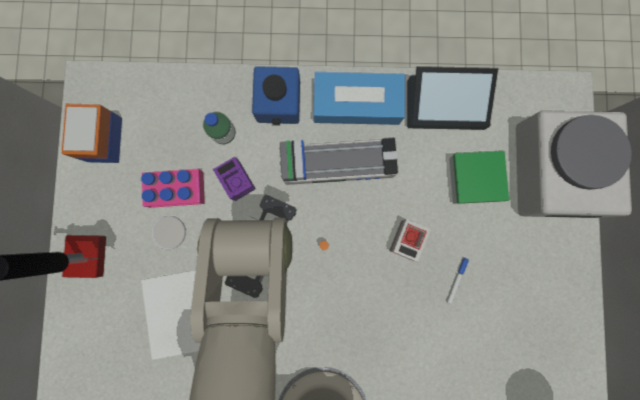

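The carriage is still home, at (295,160) in the top view. The pods, vial, marker and the rest look unmoved, and the arm is clear. Handing in.

```bash
python3 -c "
from rig import job; print(job.sign_off())"
```

```text
the job is handed in; nothing more can be done
None
```

I pushed the carriage home by its blue plate with shut fingers, and it met the stop at about 14 N. I then pressed the green key onto its hard stop, about 6 mm below first contact, and held it there for about 1.9 s at 10–20 N. After that I drew the fingers clear and handed in at about 22 s; sign-off reported no verdict.

- **First push failed:** At TCP z 0.08 the fingers passed over the carriage without moving it. The fingertips end about 26 mm short of the reported TCP, judging by where they touched the key. I repeated the push lower, and that worked.
- **Last checks:** The top and wrist pictures showed the carriage against its stop. The green pod stood in place with the arm clear of it and zero force. By eye, the red pod and bystanders visible in the last top view looked unmoved. I did not measure how far the green key sprang back; in the picture it looks up.

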